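# Close-pack seven dressing bottles in a round tin

### The arm

A 6-joint arm with a two-finger parallel gripper is mounted at the origin on the work surface. World frame = base frame: x ahead of the robot, y to its left, z up, the work surface at z = 0. Lengths are in m, angles in rad, forces in N, time in s.
With the tool pointing down it reaches from about 0.425 to 1.125 m from the base axis. Payload 14.9 kg.
Tool frame: the origin (TCP) lies midway between the tips of the shut fingers; the grasp point (between the pads) lies 19 mm behind it; z points along the fingers, y is the line along which they close (so a half turn about z gives the same grasp; the last joint's range is limited). The gripper opens to 91 mm and grips with 3 to 60 N. Pads are 32 mm wide; open, the fingers measure 118 mm over their backs; the gripper's body (76 mm by 178 mm) begins 60 mm behind the grasp point.
Start: joints at [1.197, 0.379, 1.734, -0, 1.028, -0.033], TCP at [0.234, 0.66, 0.214] pointing down, gripper open.
Joint ranges: [-2.77, 2.77], [-0.74, 2.19], [0, 2.66], [-1.06, 4.2], [0.31, 2.87], [-3.08, 3.08]. Speed limits (rad/s): [1.89, 1.89, 2.39, 3.14, 3.14, 3.14].

### API

Orientations are given as a unit quaternion [w, x, y, z].
In Python, from cell import manip gives the robot as it stands. The module is installed in compiled form; this text tells all that it offers.
- The arm moves only by the tool carry_out, never from a script. Its arguments are lists of equal length, an entry for each row: "delta_pos": the shift along the tool's x, y, z in m, a list of three; "delta_rot": the turn, a rotation vector about the tool's x, y, z in rad, a list of three; "claw": the gripper command: -1 is shut, 1 is fully open, values between are in proportion. A call has 1 to 12 rows; each row is the pose to reach, as a shift and turn from the pose commanded when the call began, along the tool's axes at that moment; what a row does not reach only later rows make up. A row lasts 1/8 s, in which the tool goes at most 62.5 mm and 10.7 degrees, less where a joint would pass 70% of its speed; a pose out of reach is approached as far as the arm can. A call with a gripper value outside its range is refused whole. The fingers move at their own pace and stop on an object; "squeeze" is the grip in N (left out, the last holds). Time passes only in rows, so rows that repeat a pose let the fingers close. It gives the time, the measured TCP pose, the force, the opening and the grip force at its end, in the units of the state.
- manip.observe(): the state, without advancing time (a new reading comes with each control period).
- manip.capture(name): name is "scene" or "side" or "wrist"; returns the picture (400x640x3 uint8, red, green, blue); there is no depth.
- manip.camera_info(name): a dict with "fx", "fy", "cx", "cy" (pixels), "rvec" (rotation vector, rad) and "tvec" (3), from world to camera coordinates, as OpenCV has them. Camera axes: x right, y down, z forward; pixel columns grow to the right and rows downward; lengths in m; the calibration is good to about 2 mm. A picture is of the moment at which its call begins: read the wrist's pose just before it. camera_info takes no time and is no camera call; for the wrist camera it gives the pose at the moment of the call.
- manip.sign_off(): hands the job in; it is judged then, once.
The state is a dict: "clock": time; "joints": joint angles; "qvel": joint speeds; "effort": joint torques, N m; "position": TCP position; "eef_rot": TCP orientation; "wrist_force": force on the tool from outside, world axes, zero at the start; "wrist_torque": the same for the moment, N m; "grip_width": finger opening in m; "finger_force": force on a finger pad.
Only numpy, scipy, OpenCV 4.12 (cv2) and the standard library are available. Lean on these libraries where they do the work, as an engineer would, in place of code of your own. Each camera call takes 0.05 s, during which the arm holds its last target. There are 200 camera calls.

### The job

Pack all seven of the small dressing bottles (white, with a narrow black screw cap) into the round cake tin for the fridge: four stand anyhow in it already, two lean in the sloping rack and one stands among the containers on the tray. The tin only just takes them as one in the middle with six round it, so straighten up the ones inside as needed, and set each bottle down gently, upright on the tin's floor. Leave all the other things where they are.

Things in the scene. Friction and masses are not known exactly. Their poses are not given: they have to be found in the camera images.
- tin: open round aluminium cake tin, loose, 182 mm wide inside (190 mm over the sides, 195 mm over the rim), walls 4 mm, 70 mm high, floor 4 mm thick. Origin: centre of its underside, z up, so a bottle in it has its origin at z = 4 mm; x and y have no mark
- bottle1: one of seven identical dressing bottles, about 160 g: white body 56 mm across, foot bevelled 3.5 x 6 mm, sides straight to 66 mm, shoulder in to 84 mm, straight black screw cap 28 mm across from 84 to 114 mm (the grip). Origin: centre of underside, z to the cap. Starts upright in the tin, standing anyhow (off the close-packed pattern)
- bottle2: one of seven identical dressing bottles, about 160 g: white body 56 mm across, foot bevelled 3.5 x 6 mm, sides straight to 66 mm, shoulder in to 84 mm, straight black screw cap 28 mm across from 84 to 114 mm (the grip). Origin: centre of underside, z to the cap. Starts upright in the tin, standing anyhow (off the close-packed pattern)
- bottle3: one of seven identical dressing bottles, about 160 g: white body 56 mm across, foot bevelled 3.5 x 6 mm, sides straight to 66 mm, shoulder in to 84 mm, straight black screw cap 28 mm across from 84 to 114 mm (the grip). Origin: centre of underside, z to the cap. Starts upright in the tin, standing anyhow (off the close-packed pattern)
- bottle4: one of seven identical dressing bottles, about 160 g: white body 56 mm across, foot bevelled 3.5 x 6 mm, sides straight to 66 mm, shoulder in to 84 mm, straight black screw cap 28 mm across from 84 to 114 mm (the grip). Origin: centre of underside, z to the cap. Starts in a well of the sloping rack, leaning 25 degrees from vertical, cap towards the rack's -x (front)
- bottle5: one of seven identical dressing bottles, about 160 g: white body 56 mm across, foot bevelled 3.5 x 6 mm, sides straight to 66 mm, shoulder in to 84 mm, straight black screw cap 28 mm across from 84 to 114 mm (the grip). Origin: centre of underside, z to the cap. Starts in a well of the sloping rack, leaning 25 degrees from vertical, cap towards the rack's -x (front)
- bottle6: one of seven identical dressing bottles, about 160 g: white body 56 mm across, foot bevelled 3.5 x 6 mm, sides straight to 66 mm, shoulder in to 84 mm, straight black screw cap 28 mm across from 84 to 114 mm (the grip). Origin: centre of underside, z to the cap. Starts upright on the tray among other containers
- bottle7: one of seven identical dressing bottles, about 160 g: white body 56 mm across, foot bevelled 3.5 x 6 mm, sides straight to 66 mm, shoulder in to 84 mm, straight black screw cap 28 mm across from 84 to 114 mm (the grip). Origin: centre of underside, z to the cap. Starts upright in the tin, standing anyhow (off the close-packed pattern)
- rack: fixed stainless bottle rack, 222 mm along its y, 90 mm deep, 126 mm high at the back, with three square wells (69 x 62 mm, 57 mm deep, 72 mm apart along y) that lean 25 degrees from vertical: a bottle comes out along its own axis, which points up and to the rack's -x; about 57 mm of pull frees it. Origin: centre of the foot, z up; it stands left or right of the tin
- tray: fixed shallow steel tray, 325 mm along its x, 265 mm along y, rim 21 mm high, floor 3 mm thick. Origin: centre of its underside, z up; on the other side of the tin from the rack
- squeeze: bystander on the tray: white squeeze bottle, 60 mm across and 156 mm tall, with a thin pointed nozzle up to 198 mm. Origin: centre of its underside, z up
- jar: bystander on the tray: white jar with a black lid, 64 mm across, 102 mm tall. Origin: centre of its underside, z up
- dredger: bystander on the tray: steel sugar dredger, 62 mm across, 100 mm tall, with a small handle reaching 50 mm from its axis to +y below 65 mm height. Origin: centre of its underside, z up
- ramekin: bystander on the tray: white bowl, 68 mm across, 38 mm tall. Origin: centre of its underside, z up
- shaker: bystander in the remaining rack well, leaning like the bottles: white shaker with a wide domed steel top, 57 mm across, 108 mm long. Origin: centre of its underside, z along its axis
- thermometer: bystander lying on the table beyond the tin: folded pocket probe thermometer, 150 mm along its y, 50 mm wide, 20 mm high. Origin: centre of its underside
Things that resemble listed ones, but are neither listed nor needed, are in the scene too. What is shaped like the bottle3 but green is not meant. Leave any orange look-alike of the bottle6 alone.

How it is judged:
At the end, for the whole second after the job is handed in: All seven bottles are in the tin, six round one, each upright (within 0.06 rad) with its base on the tin's floor (origin 1 to 8 mm above the tin's underside, axis within 66 mm of the tin's centre), the tin level, and everything at rest and released (angle between tin's own z axis and vertical below 0.05 rad and linear speed of each of tin, bottle1, bottle2, bottle3, bottle4, bottle5, bottle6, bottle7 below 0.02 m/s and horizontal distance between each of bottle1, bottle2, bottle3, bottle4, bottle5, bottle6, bottle7 and tin below 0.066 m and z of bottle1 in the frame of tin between 0.001 and 0.008 m and angle between each of bottle1, bottle2, bottle3, bottle4, bottle5, bottle6, bottle7's own z axis and vertical below 0.06 rad and z of bottle2 in the frame of tin between 0.001 and 0.008 m and z of bottle3 in the frame of tin between 0.001 and 0.008 m and z of bottle4 in the frame of tin between 0.001 and 0.008 m and z of bottle5 in the frame of tin between 0.001 and 0.008 m and z of bottle6 in the frame of tin between 0.001 and 0.008 m and z of bottle7 in the frame of tin between 0.001 and 0.008 m); the robot touches nothing.
It fails at once if one of the other things (squeeze bottle, jar, dredger, ramekin, shaker, thermometer) is knocked over or shifted more than 25 mm (distance of any of squeeze, jar, dredger, ramekin, shaker, thermometer from where it was at the start of the episode above 0.025 m).
It fails at once if a bottle is dropped or thrown into the tin instead of being set down (moves faster than 0.7 m/s low inside the tin) ((horizontal distance between bottle1 and tin below 0.07 m and z of bottle1 in the frame of tin below 0.04 m and linear speed of bottle1 above 0.7 m/s) or (horizontal distance between bottle2 and tin below 0.07 m and z of bottle2 in the frame of tin below 0.04 m and linear speed of bottle2 above 0.7 m/s) or (horizontal distance between bottle3 and tin below 0.07 m and z of bottle3 in the frame of tin below 0.04 m and linear speed of bottle3 above 0.7 m/s) or (horizontal distance between bottle4 and tin below 0.07 m and z of bottle4 in the frame of tin below 0.04 m and linear speed of bottle4 above 0.7 m/s) or (horizontal distance between bottle5 and tin below 0.07 m and z of bottle5 in the frame of tin below 0.04 m and linear speed of bottle5 above 0.7 m/s) or (horizontal distance between bottle6 and tin below 0.07 m and z of bottle6 in the frame of tin below 0.04 m and linear speed of bottle6 above 0.7 m/s) or (horizontal distance between bottle7 and tin below 0.07 m and z of bottle7 in the frame of tin below 0.04 m and linear speed of bottle7 above 0.7 m/s)).
It also fails if it takes over 72 s, if anything falls off the work surface, if the arm or the gripper's body presses on something with over 40 N, if the wrist force passes 120 N, or if a joint passes its speed limit or range.

## Working session

There is one attempt and no reset: what is moved stays moved. The work goes in short steps, Python scripts to look and compute and a tool call to move; the robot and the scene stay as the last step left them, time stands still between calls to the robot, and variables do not carry over. Pictures are saved under pics/ and viewed, at most 10 in all, crops included, and the job is handed in when it is done.

Besides the shell and the picture viewer there is one more tool, called after "Call:" as name(argument=value, ...) on one line, values as JSON. carry_out: Moves the arm, as the interface text tells. Its arguments: {"type":"object","properties":{"delta_pos":{"type":"array","items":{"type":"array","items":{"type":"number"}}},"delta_rot":{"type":"array","items":{"type":"array","items":{"type":"number"}}},"claw":{"type":"array","items":{"type":"number"}},"squeeze":{"type":"number"}},"required":["delta_pos","delta_rot","claw"]}

```bash
mkdir -p pics
python3 - <<'E'
from cell import manip
import cv2,numpy as np
s=manip.observe();print(s['clock'],s['position'],s['eef_rot'],s['grip_width'])
for n in['scene','side','wrist']:
    im=manip.capture(n);cv2.imwrite(f'pics/{n}0.png',im[:,:,::-1])
    c=manip.camera_info(n);print(n,c, -cv2.Rodrigues(np.array(c['rvec']))[0].T@np.array(c['tvec']))
E
```

```text
0.0 [0.23386818 0.65936583 0.21330852] [-9.91056767e-05  1.69602046e-01  9.85512490e-01 -5.18624008e-04] 0.09124101670639972
scene {'fx': 383.2868681302322, 'fy': 383.2868681302322, 'cx': 314.29907126614467, 'cy': 200.58957648342906, 'rvec': array([ 1.65760631,  2.17784631, -0.64577598]), 'tvec': array([ 0.1490268 , -0.39976642,  1.4293477 ])} [1.1004845  0.16701874 0.99302348]
side {'fx': 394.30352042067886, 'fy': 394.30352042067886, 'cx': 315.0812079252777, 'cy': 200.01648523882326, 'rvec': array([ 2.03731031, -0.76293533,  0.39656556]), 'tvec': array([-0.37968254,  0.25098139,  0.82561563])} [-0.0669787  -0.67340022  0.65638224]
wrist {'fx': 280.95435735949894, 'fy': 280.95435735949894, 'cx': 317.2135888792799, 'cy': 196.22309567537215, 'rvec': array([-2.3630668 , -1.66842134, -0.24513444]), 'tvec': array([-0.70017894, -0.03279477,  0.39114864])} [0.15783094 0.68708368 0.38383424]
```

View pics/scene0.png

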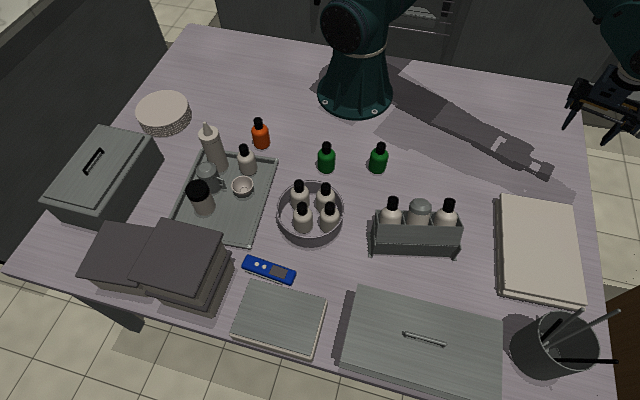

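View pics/side0.png

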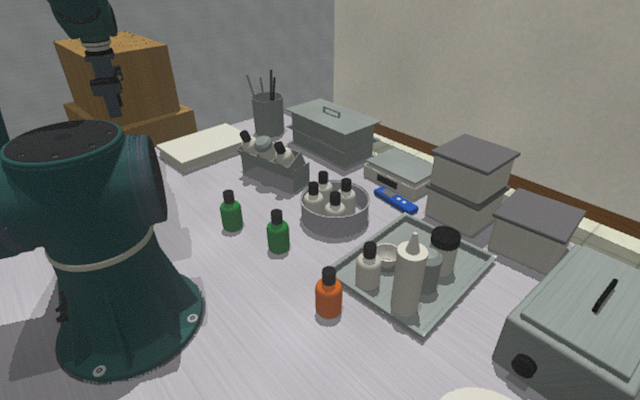

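The scene view shows the tin at (310,210) with four caps at about (299,185), (325,188), (303,205) and (330,208). The rack bottles are at (393,202) and (448,205), with the shaker between them. Bottle6 is on the tray at (244,148), next to the squeeze bottle. The side view shows the same layout. Next I'll triangulate the caps.

```bash
cat > h.py <<'E'
import cv2,numpy as np
def cam(c):
    R=cv2.Rodrigues(np.array(c['rvec'],float))[0];K=np.array([[c['fx'],0,c['cx']],[0,c['fy'],c['cy']],[0,0,1.]])
    return K,R,np.array(c['tvec'],float)
def ray(c,p):
    K,R,t=cam(c);d=R.T@np.linalg.inv(K)@np.array([p[0],p[1],1.]);return -R.T@t,d/np.linalg.norm(d)
def onz(c,p,z):
    o,d=ray(c,p);return o+d*(z-o[2])/d[2]
def tri(rs):
    A=np.zeros((3,3));b=np.zeros(3)
    for o,d in rs:
        M=np.eye(3)-np.outer(d,d);A+=M;b+=M@o
    X=np.linalg.solve(A,b);return X,[float(np.linalg.norm((np.eye(3)-np.outer(d,d))@(X-o))) for o,d in rs]
def proj(c,X):
    K,R,t=cam(c);q=K@(R@np.array(X)+t);return q[:2]/q[2]
def dark(im,th=45,amin=15,amax=4000):
    m=(im.max(2)<th).astype(np.uint8)
    n,l,s,ce=cv2.connectedComponentsWithStats(m,connectivity=4)
    return [(ce[i].round(1),s[i].tolist()) for i in range(1,n) if amin<s[i][4]<amax]
E
python3 - <<'E'
from cell import manip
from h import *
for n,(x0,x1,y0,y1) in {'scene':(170,470,110,240),'side':(230,480,120,280)}.items():
    im=cv2.imread(f'pics/{n}0.png');c=manip.camera_info(n)
    for ce,s in dark(im):
        if x0<ce[0]<x1 and y0<ce[1]<y1: print(n,ce,s,onz(c,ce,.1).round(3))
    cv2.imwrite(f'pics/{n}c.png',cv2.resize(im[y0:y1,x0:x1],None,fx=2.6,fy=2.6,interpolation=cv2.INTER_CUBIC))
E
```

```text
scene [257.8 123.1] [254, 117, 9, 13, 96] [ 0.322 -0.25   0.1  ]
scene [325.9 147.8] [321, 141, 10, 14, 106] [ 0.365 -0.015  0.1  ]
scene [380.  148.2] [374, 142, 12, 13, 111] [0.324 0.143 0.1  ]
scene [243.4 149.9] [239, 144, 10, 13, 101] [ 0.437 -0.254  0.1  ]
scene [200.2 158.4] [197, 151, 7, 15, 23] [ 0.502 -0.366  0.1  ]
scene [375.5 165.5] [368, 152, 19, 22, 188] [0.392 0.142 0.1  ]
scene [324.7 165.8] [317, 156, 18, 18, 161] [ 0.432 -0.001  0.1  ]
scene [195.  191.2] [172, 171, 38, 49, 513] [ 0.614 -0.331  0.1  ]
scene [216.1 173.6] [214, 171, 5, 6, 16] [ 0.542 -0.298  0.1  ]
scene [298.5 185.7] [294, 179, 10, 14, 115] [ 0.52  -0.054  0.1  ]
scene [325.2 188.6] [321, 182, 10, 14, 109] [0.51  0.021 0.1  ]
scene [241.6 195.2] [234, 192, 17, 6, 37] [ 0.592 -0.198  0.1  ]
scene [392.2 203. ] [387, 196, 11, 15, 138] [0.508 0.211 0.1  ]
scene [448.4 204.8] [442, 198, 13, 15, 147] [0.473 0.359 0.1  ]
scene [301.6 208.1] [297, 202, 10, 14, 119] [ 0.589 -0.024  0.1  ]
scene [329.5 208.1] [325, 202, 10, 14, 119] [0.569 0.049 0.1  ]
scene [405.8 215.5] [404, 211, 5, 10, 20] [0.538 0.253 0.1  ]
scene [372.9 234.7] [370, 214, 8, 42, 129] [0.618 0.179 0.1  ]
scene [458.  222.6] [456, 218, 6, 8, 27] [0.523 0.389 0.1  ]
side [245.5 136.9] [241, 131, 9, 11, 49] [0.564 0.44  0.1  ]
side [279.5 147.8] [275, 142, 10, 12, 74] [0.6   0.291 0.1  ]
side [322.5 177.3] [319, 172, 8, 12, 85] [0.576 0.054 0.1  ]
side [386.9 181.5] [378, 175, 19, 14, 95] [ 0.693 -0.083  0.1  ]
side [345.8 184.8] [342, 179, 9, 12, 88] [ 0.596 -0.02   0.1  ]
side [312.9 188.4] [309, 182, 9, 13, 90] [0.517 0.026 0.1  ]
side [334.9 199.1] [330, 192, 10, 13, 89] [ 0.525 -0.053  0.1  ]
side [445.4 238.3] [431, 227, 29, 24, 478] [ 0.599 -0.334  0.1  ]
side [369.  252.7] [364, 245, 12, 14, 96] [ 0.435 -0.255  0.1  ]
```

View pics/scenec.png

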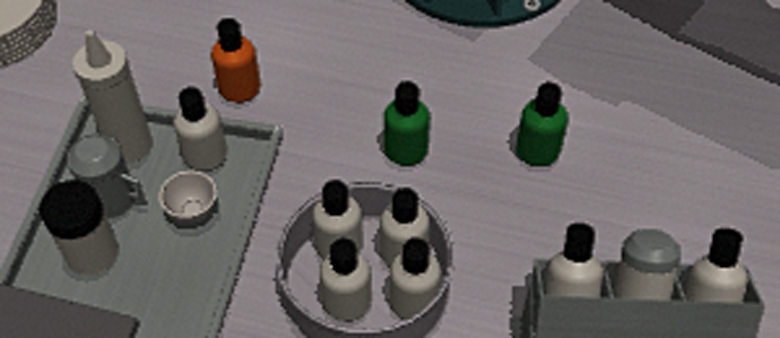

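The crop confirms the layout: the rack caps lean towards the robot (up in the image), and the tin rim spans about 277 to 344 px in x and 180 to 239 px in y in the scene image.

Run:
```python
from cell import manip
from h import *
S,D,W=[manip.camera_info(n) for n in('scene','side','wrist')]
P={'A':((298.5,185.7),(334.9,199.1)),'B':((325.2,188.6),(312.9,188.4)),'C':((301.6,208.1),(345.8,184.8)),'D':((329.5,208.1),(322.5,177.3)),
'b6':((243.4,149.9),(369,252.7)),'rk1':((392.2,203),(279.5,147.8)),'rk2':((448.4,204.8),(245.5,136.9)),'jar':((197,190),(445.4,238.3))}
for k,(a,b) in P.items():
    X,e=tri([ray(S,a),ray(D,b)]);print(k,X.round(4),np.round(e,4))
l,r=onz(S,(277,213),.068),onz(S,(344,213),.068);t,b=onz(S,(311,180.3),.068),onz(S,(311,239),.068);print('tin',l,r,t,b)
# squeeze nozzle tip, ramekin
print('sq',tri([ray(S,(206,124)),ray(D,(412,236))]));print('ram',onz(S,(242.5,184),.036))
K,R,t=cam(W);print('wrist cam axes',R)
```

```text
A [ 0.522  -0.0543  0.1023] [0.0009 0.0009]
B [0.5126 0.0216 0.1038] [0.0005 0.0005]
C [ 0.5914 -0.0239  0.1039] [0.0005 0.0005]
D [0.5715 0.0492 0.1038] [0.0005 0.0005]
b6 [ 0.4365 -0.2541  0.0987] [0.0001 0.0001]
rk1 [0.5412 0.2077 0.1489] [0.001 0.001]
rk2 [0.5096 0.3472 0.1482] [0.0024 0.0024]
jar [ 0.6058 -0.3305  0.0939] [0.0003 0.0003]
tin [ 0.60398528 -0.09328368  0.068     ] [0.55463417 0.08801069 0.068     ] [ 0.47076289 -0.03202873  0.068     ] [0.6570174  0.02112538 0.068     ]
sq (array([ 0.44561507, -0.34687916,  0.19422722]), [0.000341445349595968, 0.00034144534959608554])
ram [ 0.51692718 -0.23702031  0.036     ]
wrist cam axes [[ 3.34710669e-01  9.42320910e-01 -2.65923266e-04]
 [ 9.02419898e-01 -3.20456627e-01  2.88003261e-01]
 [ 2.71306278e-01 -9.66377385e-02 -9.57629391e-01]]
```

Call:
carry_out(delta_pos=[[-0.1,-0.1,-0.09],[-0.53,-0.511,-0.09],[-0.53,-0.511,-0.09],[-0.53,-0.511,-0.09],[-0.53,-0.511,-0.09],[-0.53,-0.511,-0.09],[-0.53,-0.511,-0.09],[-0.53,-0.511,-0.09],[-0.53,-0.511,-0.09],[-0.53,-0.511,-0.09],[-0.53,-0.511,-0.09],[-0.53,-0.511,-0.09]], delta_rot=[[0,0,0.1],[0,0,1.23],[0,0,1.23],[0,0,1.23],[0,0,1.23],[0,0,1.23],[0,0,1.23],[0,0,1.23],[0,0,1.23],[0,0,1.23],[0,0,1.23],[0,0,1.23]], claw=[0,0,0,0,0,0,0,0,0,0,0,0], squeeze=25)

```text
clock: 1.65
position: [0.5632, -0.0011, 0.3041]
eef_rot: [0.0, 0.707, 0.707, 0.0]
wrist_force: [0.2, 0.7, -0.4]
grip_width: 0.0455
finger_force: 0.0
```

```bash
cat >> h.py <<'E'
def tool(s):
    q=s['eef_rot'];from scipy.spatial.transform import Rotation as Ro
    return Ro.from_quat([q[1],q[2],q[3],q[0]]).as_matrix()
E
python3 - <<'E'
from cell import manip
from h import *
import json
s=manip.observe();W=manip.camera_info('wrist');im=manip.capture('wrist')[:,:,::-1].copy();cv2.imwrite('pics/w1.png',im)
json.dump({k:np.array(v).tolist() for k,v in W.items()},open('w1.json','w'))
print(s['clock'],s['position'],tool(s).round(4),s['joints'].round(2),s['grip_width'])
for X in [(.522,-.0543,.118),(.5126,.0216,.118),(.5914,-.0239,.118),(.5715,.0492,.118),(.563,-.006,.07)]:print(proj(W,X))
print(*dark(im,45,150),sep='\n')
E
```

```text
1.65 [ 0.56323001 -0.00111024  0.30411879] [[ 3.e-04  1.e+00  1.e-04]
 [ 1.e+00 -3.e-04  0.e+00]
 [ 0.e+00  1.e-04 -1.e+00]] [-0.04  0.06  1.95  0.    1.13 -0.04] 0.04554041307120008
[286.01559047 216.1062041 ]
[276.70000866 160.36254525]
[337.72994907 194.52176997]
[322.9641017  138.32821061]
[316.34304336 173.61926988]
(array([119.9,  56.7]), [102, 44, 36, 27, 654])
(array([460.9, 163. ]), [455, 140, 13, 48, 271])
(array([279.2, 158.3]), [270, 148, 20, 20, 233])
(array([173.4, 183.3]), [160, 173, 28, 22, 435])
(array([338. , 190.4]), [330, 180, 18, 21, 281])
(array([278. , 237.6]), [260, 200, 39, 71, 1056])
(array([361.3, 249.7]), [353, 219, 22, 52, 735])
(array([428.7, 268.9]), [386, 247, 100, 75, 2436])
(array([267.6, 304.6]), [262, 294, 13, 24, 206])
(array([366.7, 305.1]), [361, 295, 12, 23, 200])
(array([544. , 396.9]), [527, 394, 38, 6, 185])
```

View pics/w1.png

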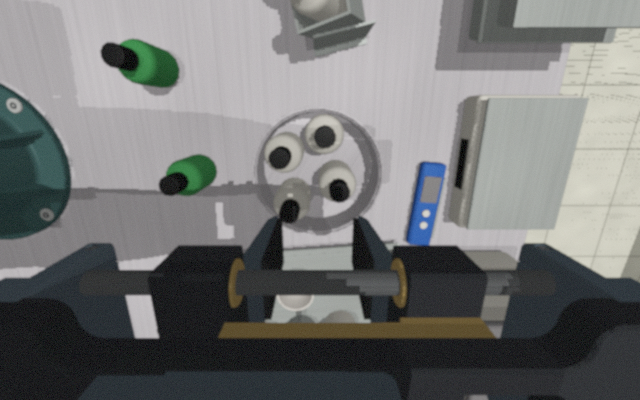

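The wrist view shows the tin rim from about x 257 to 381 and y 109 to 235, with caps at (279,157), (324,136), (338,189) and (289,210).

Run:
```python
from h import *
import json
W=json.load(open('w1.json'))
im=cv2.imread('pics/w1.png').astype(int)
g=im.mean(2)
print('row172 L',g[172,245:275].astype(int),'R',g[172,365:392].astype(int));print('col318 T',g[100:125,318].astype(int),'B',g[222:245,318].astype(int))
for pts in [((257,172),(380.5,172)),((318,109),(318,235))]:
    a,b=[onz(W,p,.07) for p in pts];print(a,b,(a+b)/2,np.linalg.norm(a-b))
```

```text
row172 L [172 171 170 170 171 171 170 166 158 149 154 145 122 110 110 108 109 106
 115 141 161 170 174 177 174 174 172 172 171 172] R [109 102 104 104 112 110 100  94  96  93  94  91  99 117 133 137 149 162
 168 171 169 170 172 172 174 180 188]
col318 T [188 187 190 188 189 189 189 188 176 156 143 141 138 137 138 143 157 174
 187 191 194 194 194 193 192] B [ 95  97  99  95  98  96  97  98 108 114 118 124 136 160 183 188 189 188
 190 187 183 175 166]
[ 0.47603601 -0.00350836  0.07      ] [ 0.65702684 -0.00365876  0.07      ] [ 0.56653142 -0.00358356  0.07      ] 0.1809908919498486
[0.56543488 0.08459691 0.07      ] [ 0.56542971 -0.10415766  0.07      ] [ 0.56543229 -0.00978037  0.07      ] 0.18875457219103522
```

Call:
carry_out(delta_pos=[[-0.053,-0.041,0.06],[-0.053,-0.041,0.12],[-0.053,-0.041,0.17],[-0.053,-0.041,0.212],[-0.053,-0.041,0.214],[-0.053,-0.041,0.214],[-0.053,-0.041,0.214],[-0.053,-0.041,0.214],[-0.053,-0.041,0.204],[-0.036,-0.051,0.202],[-0.036,-0.051,0.208],[-0.036,-0.051,0.213]], delta_rot=[[0,0,0],[0,0,0],[0,0,0],[0,0,0],[0,0,0],[0,0,0],[0,0,0],[0,0,0],[0,0,0],[0,0,0],[0,0,0],[0,0,0]], claw=[0,0,0,0,-0.5,-0.5,-0.5,-0.5,-0.5,-0.5,-0.5,-0.5])

```text
clock: 3.2
position: [0.5119, -0.0348, 0.0908]
eef_rot: [0.0, 0.707, 0.707, 0.0]
wrist_force: [7.7, 1.1, 37.0]
grip_width: 0.0268
finger_force: 25.1
```

Call:
carry_out(delta_pos=[[0,0,-0.001],[0,0,-0.001],[0,0,-0.001],[0,0,-0.05],[0,0,-0.1]], delta_rot=[[0,0,0],[0,0,0],[0,0,0],[0,0,0],[0,0,0]], claw=[-0.5,0,0,0,0])

```text
clock: 3.82
position: [0.5112, -0.0351, 0.1917]
eef_rot: [-0.001, 0.707, 0.707, -0.0]
wrist_force: [0.9, -0.6, 1.3]
grip_width: 0.0457
finger_force: 0.0
```

```bash
cat >> h.py <<'E'
def caps(manip,tag,n_exp=None,verbose=True):
    """triangulated cap-like dark blobs near the tin, from scene+side"""
    S,D=[manip.camera_info(n) for n in('scene','side')];bl=[]
    for n in('scene','side'):
        im=manip.capture(n)[:,:,::-1];cv2.imwrite(f'pics/{n}{tag}.png',im)
        bl.append([ (c,s) for c,s in dark(im) if 50<s[4]<260])
    out=[]
    for a,sa in bl[0]:
        for b,sb in bl[1]:
            X,e=tri([ray(S,a),ray(D,b)])
            if e[0]<.004 and .09<X[2]<.25 and .4<X[0]<.75 and -.13<X[1]<.13: out.append((X.round(4),round(e[0],4),sa[2:],sb[2:]))
    for o in out: print(*o)
E
python3 - <<'E'
from cell import manip
from h import *
s=manip.observe();print(s['clock'],s['position'],s['wrist_force'])
caps(manip,'1')
E
```

```text
3.825 [ 0.51118847 -0.03505023  0.19171958] [ 0.86349273 -0.63060784  1.33644978]
[ 0.5105 -0.037   0.1052] 0.0003 [10, 14, 118] [9, 13, 110]
[0.5126 0.0216 0.1038] 0.0005 [10, 14, 110] [9, 13, 96]
[ 0.5913 -0.024   0.1042] 0.0005 [10, 15, 120] [9, 12, 89]
[0.6174 0.0588 0.1807] 0.0011 [10, 14, 118] [20, 30, 256]
[0.5713 0.0489 0.1038] 0.0008 [10, 14, 118] [8, 13, 82]
```

Call:
carry_out(delta_pos=[[0.006,0.06,0.02],[0.012,0.0795,0.065],[0.012,0.0795,0.1],[0.012,0.0795,0.1],[0.012,0.0795,0.1],[0.012,0.0795,0.1],[0.012,0.0795,0.1],[0.012,0.0795,0.09],[-0.006,0.1035,0.088],[-0.006,0.1035,0.092],[-0.006,0.1035,0.097],[-0.006,0.1035,0.098]], delta_rot=[[0,0,0],[0,0,0],[0,0,0],[0,0,0],[0,0,0],[0,0,0],[0,0,0],[0,0,0],[0,0,0],[0,0,0],[0,0,0],[0,0,0]], claw=[0,0,0,0,-0.5,-0.5,-0.5,-0.5,-0.5,-0.5,-0.5,-0.5])

```text
clock: 5.42
position: [0.6143, -0.0406, 0.0924]
eef_rot: [-0.0, 0.707, 0.707, -0.0]
wrist_force: [-3.6, 0.2, 6.9]
grip_width: 0.0271
finger_force: 25.0
```

Call:
carry_out(delta_pos=[[0,0,-0.001],[0,0,-0.001],[0,0,-0.05],[-0.03,-0.03,-0.09],[-0.08,-0.07,-0.09],[-0.12,-0.11,-0.09],[-0.165,-0.145,-0.09],[-0.2135,-0.178,-0.075],[-0.2135,-0.178,-0.05],[-0.2135,-0.178,-0.01],[-0.2135,-0.178,0.003],[-0.2135,-0.178,0.003]], delta_rot=[[0,0,0],[0,0,0],[0,0,0],[0,0,0],[0,0,0],[0,0,0],[0,0,0],[0,0,0],[0,0,0],[0,0,0],[0,0,0],[0,0,0]], claw=[0,0,0,0,0,0,0,0,0,0,0,0])

```text
clock: 6.92
position: [0.4371, -0.2543, 0.0898]
eef_rot: [-0.001, 0.707, 0.707, -0.0]
wrist_force: [0.1, 0.2, 0.3]
grip_width: 0.0454
finger_force: 0.0
```

Run:
```python
from cell import manip
from h import *
s=manip.observe();print(s['clock'],s['position'],s['wrist_force'])
caps(manip,'2')
im=cv2.imread('pics/scene2.png');cv2.imwrite('pics/s2c.png',cv2.resize(im[100:250,160:480],None,fx=2.4,fy=2.4))
```

```text
6.925 [ 0.43710755 -0.25426565  0.08981597] [0.05026212 0.20638373 0.34373462]
[ 0.5092 -0.038   0.1008] 0.0006 [10, 14, 108] [9, 11, 70]
[0.5124 0.0203 0.1013] 0.0013 [10, 13, 108] [9, 12, 66]
[0.5709 0.0485 0.1021] 0.0005 [10, 14, 118] [9, 12, 70]
```

View pics/s2c.png

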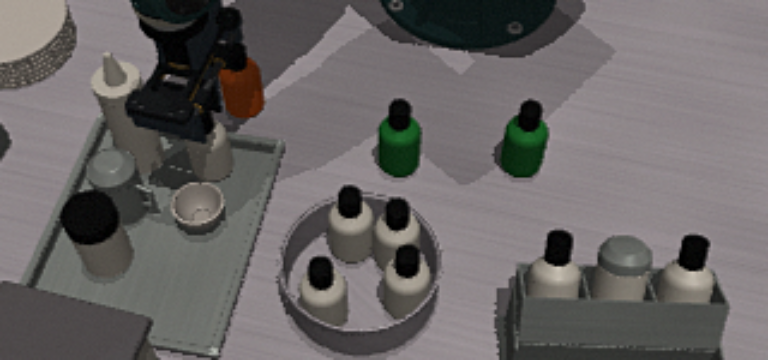

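The picture shows four bottles on the ring with a gap at centre, and the gripper over bottle6.

Call:
carry_out(delta_pos=[[0,0,0],[0,0,0],[0,0,0],[0,0,-0.05],[0.01,0.01,-0.1],[0.055,0.037,-0.1],[0.1,0.067,-0.1],[0.145,0.097,-0.1],[0.186,0.125,-0.1],[0.186,0.125,-0.1],[0.186,0.125,-0.07],[0.186,0.125,-0.045]], delta_rot=[[0,0,0],[0,0,0],[0,0,0],[0,0,0],[0,0,0],[0,0,0],[0,0,0],[0,0,0],[0,0,0],[0,0,0],[0,0,0],[0,0,0]], claw=[-0.5,-0.5,-0.5,-0.5,-0.5,-0.5,-0.5,-0.5,-0.5,-0.5,-0.5,-0.5])

```text
clock: 8.52
position: [0.5615, -0.0689, 0.1341]
eef_rot: [-0.0, 0.707, 0.707, -0.0]
wrist_force: [0.8, -1.3, -1.7]
grip_width: 0.0273
finger_force: 25.0
```

Call:
carry_out(delta_pos=[[0,0,0.018],[0,0,0.032],[0,0,0.04],[0,0,0.043]], delta_rot=[[0,0,0],[0,0,0],[0,0,0],[0,0,0]], claw=[-0.5,-0.5,-0.5,-0.5])

```text
clock: 9.02
position: [0.5623, -0.0686, 0.0918]
eef_rot: [-0.0, 0.707, 0.707, -0.0]
wrist_force: [0.8, 0.2, -1.6]
grip_width: 0.0273
finger_force: 25.0
```

Call:
carry_out(delta_pos=[[0,0,0.001],[0,0,0.001],[0,0,0.001],[0,0,-0.055],[0.01,0,-0.1],[0.06,-0.01,-0.119],[0.12,-0.02,-0.119],[0.18,-0.04,-0.119],[0.23,-0.0485,-0.119],[0.27,-0.0485,-0.119],[0.27,-0.0485,-0.119],[0.27,-0.0485,-0.119]], delta_rot=[[0,0,0],[0,0,0],[0,0,0],[0,0,0],[0,0,0],[-0.108,0.012,-0.055],[-0.217,0.024,-0.11],[-0.325,0.036,-0.165],[-0.434,0.0486,-0.2195],[-0.434,0.0486,-0.2195],[-0.434,0.0486,-0.2195],[-0.434,0.0486,-0.2195]], claw=[-0.5,0,0,0,0,0,0,0,0,0,0,0])

```text
clock: 10.52
position: [0.5137, 0.2013, 0.211]
eef_rot: [0.135, 0.609, 0.763, 0.169]
wrist_force: [-0.2, 0.5, 0.2]
grip_width: 0.0455
finger_force: 0.0
```

Run:
```python
from cell import manip
from h import *
s=manip.observe();T=tool(s);p=np.array(s['position']);print(s['clock'],p,T.round(3),s['joints'].round(2))
W=manip.camera_info('wrist');im=manip.capture('wrist')[:,:,::-1];cv2.imwrite('pics/w2.png',im)
caps(manip,'3')
cap=np.array([.5412,.2077,.149])
print('expected cap px',proj(W,cap)); print(T.T@(cap-p))
```

```text
10.525 [0.51365758 0.20126848 0.21096885] [[-0.222  0.884  0.412]
 [ 0.975  0.201  0.093]
 [-0.     0.422 -0.907]] [ 0.36 -0.    2.26 -0.13  0.46  0.24]
[ 0.5095 -0.0379  0.1009] 0.0005 [10, 14, 109] [9, 11, 73]
[0.513 0.021 0.103] 0.0006 [10, 13, 108] [9, 13, 87]
[ 0.5596 -0.0655  0.101 ] 0.0005 [10, 15, 121] [10, 10, 71]
[0.5718 0.0487 0.1036] 0.0005 [10, 14, 118] [9, 13, 84]
[ 0.6121 -0.0417  0.102 ] 0.0008 [11, 14, 119] [9, 12, 73]
expected cap px [315.75248352 206.91828163]
[ 0.00017452 -0.0005119   0.06811604]
```

View pics/w2.png

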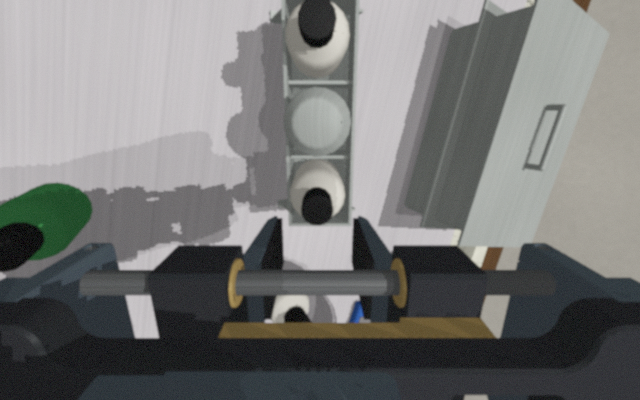

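The wrist view shows the rack bottle's cap at (317,205), which matches the prediction of (316,207). The advance can go ahead.

Call:
carry_out(delta_pos=[[0,0,0.045],[0,0,0.075],[0,0,0.081],[0,0,0.081],[0,0,0.081],[0,0,0.081],[0,0,0.081],[0,0,0.06],[0,0,0.03],[0,0,0.0],[0,0,-0.01],[0,0,-0.01]], delta_rot=[[0,0,0],[0,0,0],[0,0,0],[0,0,0],[0,0,0],[0,0,0],[0,0,0],[0,0,0],[0,0,0],[0,0,0],[0,0,0],[0,0,0]], claw=[0,0,0,0,-0.5,-0.5,-0.5,-0.5,-0.5,-0.5,-0.5,-0.5])

```text
clock: 12.18
position: [0.5097, 0.2006, 0.2203]
eef_rot: [0.135, 0.609, 0.763, 0.169]
wrist_force: [-0.2, 0.3, -2.0]
grip_width: 0.0274
finger_force: 25.0
```

Call:
carry_out(delta_pos=[[0,0.0084,-0.018],[-0.03,0.015,-0.016],[-0.08,0.028,-0.013],[-0.13,0.045,-0.006],[-0.17,0.058,0.003],[-0.2033,0.068,0.01],[-0.2033,0.068,0.01],[-0.2033,0.068,0.01]], delta_rot=[[0.1,-0.011,0.05],[0.2,-0.022,0.1],[0.3,-0.033,0.15],[0.4,-0.044,0.2],[0.434,-0.0486,0.2195],[0.434,-0.0486,0.2195],[0.434,-0.0486,0.2195],[0.434,-0.0486,0.2195]], claw=[-0.5,-0.5,-0.5,-0.5,-0.5,-0.5,-0.5,-0.5])

```text
clock: 13.18
position: [0.6183, 0.0171, 0.2383]
eef_rot: [-0.001, 0.707, 0.707, -0.001]
wrist_force: [0.9, -0.3, -3.4]
grip_width: 0.0275
finger_force: 25.0
```

Call:
carry_out(delta_pos=[[0,0,0.04],[0,0,0.08],[0,0,0.105],[0,0,0.125],[0,0,0.135],[0,0,0.142],[0,0,0.144]], delta_rot=[[0,0,0],[0,0,0],[0,0,0],[0,0,0],[0,0,0],[0,0,0],[0,0,0]], claw=[-0.5,-0.5,-0.5,-0.5,-0.5,-0.5,-0.5])

```text
clock: 14.05
position: [0.6188, 0.017, 0.0957]
eef_rot: [-0.0, 0.707, 0.707, 0.0]
wrist_force: [0.0, 1.4, -1.2]
grip_width: 0.0274
finger_force: 25.0
```

Run:
```python
from cell import manip
from h import *
caps(manip,'4')
s=manip.observe();print(s['position'],s['wrist_force'])
im=cv2.imread('pics/scene4.png');im2=cv2.imread('pics/side4.png')
a=cv2.resize(im[150:260,250:370],None,fx=3.3,fy=3.3);b=cv2.resize(im2[150:260,270:390],None,fx=3.3,fy=3.3)
cv2.imwrite('pics/c4.png',np.hstack([a,b]))
```

```text
[ 0.5704 -0.0636  0.1165] 0.0035 [11, 14, 127] [17, 24, 221]
[0.61890836 0.01691765 0.09591589] [-0.01197679  1.20296348 -2.3706453 ]
```

View pics/c4.png

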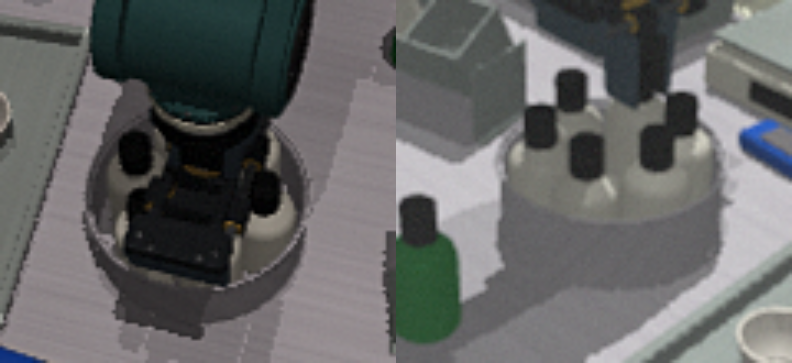

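Both crops show the held bottle standing inside the tin's front gap, with the other five upright. I'll creep down to contact.

Call:
carry_out(delta_pos=[[0,0,0.002],[0,0,0.004],[0,0,0.005]], delta_rot=[[0,0,0],[0,0,0],[0,0,0]], claw=[-0.5,-0.5,-0.5])

```text
clock: 14.52
position: [0.6189, 0.0169, 0.0907]
eef_rot: [0.0, 0.707, 0.707, 0.0]
wrist_force: [0.3, 1.2, -0.3]
grip_width: 0.0274
finger_force: 25.0
```

Call:
carry_out(delta_pos=[[0,0,0],[0,0,0],[0,0,-0.05],[0,-0.01,-0.11],[0.04,-0.045,-0.125],[0.08,-0.085,-0.13],[0.125,-0.12,-0.13],[0.18,-0.137,-0.13],[0.235,-0.137,-0.125],[0.29,-0.137,-0.119],[0.3244,-0.137,-0.119],[0.3244,-0.137,-0.119]], delta_rot=[[0,0,0],[0,0,0],[0,0,0],[0,0,0],[0,0,0],[-0.108,0.012,-0.055],[-0.217,0.024,-0.11],[-0.325,0.036,-0.165],[-0.434,0.0486,-0.2195],[-0.434,0.0486,-0.2195],[-0.434,0.0486,-0.2195],[-0.434,0.0486,-0.2195]], claw=[-0.2,-0.2,-0.2,-0.2,0,0,0,0,0,0,0,0])

```text
clock: 16.02
position: [0.4816, 0.3433, 0.2098]
eef_rot: [0.135, 0.608, 0.764, 0.169]
wrist_force: [-0.1, -0.7, -0.1]
grip_width: 0.0453
finger_force: 0.0
```

Run:
```python
from cell import manip
from h import *
s=manip.observe();T=tool(s);p=np.array(s['position']);print(s['clock'],p,T.round(3),s['joints'].round(2),s['grip_width'])
W=manip.camera_info('wrist');im=manip.capture('wrist')[:,:,::-1];cv2.imwrite('pics/w3.png',im)
caps(manip,'5')
cap=np.array([.5095,.3477,.1487])
print('expected cap px',proj(W,cap)); print(T.T@(cap-p))
for ce,st in dark(im,45,80):
  if 240<ce[0]<400 and ce[1]<260: print(ce,st)
```

```text
16.025 [0.48160396 0.34332125 0.20975247] [[-0.224  0.883  0.412]
 [ 0.975  0.203  0.095]
 [ 0.     0.422 -0.906]] [ 0.66  0.08  2.17 -0.37  0.52  0.72] 0.045347288193121386
[ 0.5093 -0.038   0.101 ] 0.0006 [10, 14, 108] [9, 12, 72]
[0.5121 0.0207 0.1014] 0.0008 [10, 13, 108] [9, 12, 70]
[ 0.5599 -0.0661  0.1007] 0.0012 [10, 15, 121] [10, 11, 71]
[0.5711 0.049  0.1035] 0.0007 [10, 14, 118] [8, 12, 71]
[ 0.6129 -0.0415  0.1032] 0.0009 [11, 14, 119] [9, 13, 77]
[0.616  0.015  0.1012] 0.001 [10, 14, 116] [8, 11, 69]
expected cap px [316.0137301  209.54047859]
[-0.00197908 -0.00025925  0.06723677]
[316.7 208.5] [303, 191, 29, 36, 839]
[273.7 249.5] [261, 219, 22, 51, 720]
[361.4 250.1] [353, 220, 22, 51, 709]
```

Call:
carry_out(delta_pos=[[-0.001,0,0.045],[-0.001,0,0.075],[-0.001,0,0.08],[-0.001,0,0.08],[-0.001,0,0.08],[-0.001,0,0.08],[-0.001,0,0.08],[-0.001,0,0.06],[-0.001,0,0.03],[-0.001,0,0.0],[-0.001,0,-0.01],[-0.001,0,-0.01]], delta_rot=[[0,0,0],[0,0,0],[0,0,0],[0,0,0],[0,0,0],[0,0,0],[0,0,0],[0,0,0],[0,0,0],[0,0,0],[0,0,0],[0,0,0]], claw=[0,0,0,0,-0.5,-0.5,-0.5,-0.5,-0.5,-0.5,-0.5,-0.5])

```text
clock: 17.68
position: [0.4779, 0.3395, 0.219]
eef_rot: [0.135, 0.609, 0.763, 0.169]
wrist_force: [0.6, 0.2, -2.4]
grip_width: 0.0275
finger_force: 25.0
```

Call:
carry_out(delta_pos=[[0,0.017,-0.036],[0,0.034,-0.0725],[-0.05,0.035,-0.072],[-0.1,0.036,-0.072],[-0.15,0.037,-0.0715],[-0.205,0.038,-0.071],[-0.26,0.039,-0.0705],[-0.31,0.04,-0.0703],[-0.359,0.041,-0.0703],[-0.359,0.041,-0.0703],[-0.359,0.041,-0.0703],[-0.359,0.041,-0.0703]], delta_rot=[[0,0,0],[0,0,0],[0.1,-0.011,0.05],[0.2,-0.022,0.1],[0.3,-0.033,0.15],[0.4,-0.044,0.2],[0.434,-0.0486,0.2195],[0.434,-0.0486,0.2195],[0.434,-0.0486,0.2195],[0.434,-0.0486,0.2195],[0.434,-0.0486,0.2195],[0.434,-0.0486,0.2195]], claw=[-0.5,-0.5,-0.5,-0.5,-0.5,-0.5,-0.5,-0.5,-0.5,-0.5,-0.5,-0.5])

```text
clock: 19.18
position: [0.5644, -0.0083, 0.2992]
eef_rot: [-0.0, 0.707, 0.707, -0.0]
wrist_force: [-0.3, 0.5, -2.0]
grip_width: 0.0274
finger_force: 25.0
```

Run:
```python
from cell import manip
from h import *
s=manip.observe();T=tool(s);p=np.array(s['position']);print(s['clock'],p,T.round(4))
D=manip.camera_info('side');W=manip.camera_info('wrist')
im=manip.capture('side')[:,:,::-1];im2=manip.capture('wrist')[:,:,::-1]
cv2.imwrite('pics/v6.png',np.vstack([cv2.resize(im[80:250,230:430],None,fx=1.5,fy=1.5)[:250],cv2.resize(im2[60:270,200:400],(300,315))]))
for n in ((.513,-.036,.118),(.514,.0225,.118),(.615,-.04,.118),(.573,.05,.118),(.562,-.067,.118),(.619,.017,.118)):print(proj(W,n).round(1))
for ce,st in dark(im2,45,60):
  if 240<ce[0]<400 and ce[1]<260: print(ce,st)
```

```text
19.175 [ 0.56440264 -0.0082871   0.29916388] [[-9.e-04  1.e+00 -8.e-04]
 [ 1.e+00  9.e-04 -0.e+00]
 [-0.e+00 -8.e-04 -1.e+00]]
[277.3 199.2]
[276.2 154.5]
[355.  202.1]
[323.5 132.1]
[314.7 221.2]
[360. 159.]
[278.2 153.9] [269, 143, 20, 20, 204]
[278.  195.5] [269, 185, 20, 23, 311]
[355.8 198.2] [348, 188, 16, 22, 206]
[317.2 246.4] [280, 217, 75, 54, 3126]
```

View pics/v6.png

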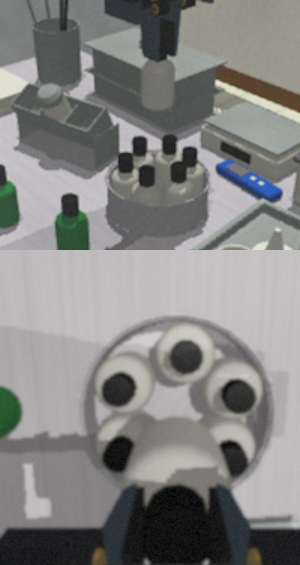

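The picture shows six upright bottles in a ring with an open centre, and the seventh hanging straight above. I'll lower it into the centre.

Call:
carry_out(delta_pos=[[0,0.001,0.05],[0,0.001,0.1],[0,0.001,0.13],[0,0.001,0.15],[0,0.001,0.165],[0,0.001,0.18],[0,0.001,0.192],[0,0.001,0.2],[0,0.001,0.203]], delta_rot=[[0,0,0],[0,0,0],[0,0,0],[0,0,0],[0,0,0],[0,0,0],[0,0,0],[0,0,0],[0,0,0]], claw=[-0.5,-0.5,-0.5,-0.5,-0.5,-0.5,-0.5,-0.5,-0.5])

```text
clock: 20.4
position: [0.5656, -0.0091, 0.0964]
eef_rot: [-0.0, 0.707, 0.707, -0.0]
wrist_force: [0.0, -0.0, -1.7]
grip_width: 0.0274
finger_force: 25.0
```

Call:
carry_out(delta_pos=[[0,0,0.003],[0,0,0.005],[0,0,0.006]], delta_rot=[[0,0,0],[0,0,0],[0,0,0]], claw=[-0.5,-0.5,-0.5])

```text
clock: 20.78
position: [0.5662, -0.009, 0.0916]
eef_rot: [0.0, 0.707, 0.707, 0.0]
wrist_force: [-5.8, 4.3, 20.2]
grip_width: 0.0274
finger_force: 25.0
```

Call:
carry_out(delta_pos=[[0,0,-0.001],[0,0,-0.001],[0,0,-0.001],[0,0,-0.001],[0,0,-0.05],[0,-0.03,-0.1],[0,-0.09,-0.15],[0,-0.1,-0.18],[0,-0.1,-0.18],[0,-0.1,-0.18]], delta_rot=[[0,0,0],[0,0,0],[0,0,0],[0,0,0],[0,0,0],[0,0,0],[0,0,0],[0,0,0],[0,0,0],[0,0,0]], claw=[-0.5,-0.2,-0.2,-0.2,-0.2,-0.2,-0.2,-0.2,-0.2,-0.2])

```text
clock: 22.02
position: [0.4657, -0.0091, 0.2704]
eef_rot: [0.0, 0.707, 0.707, 0.0]
wrist_force: [-0.8, 0.0, -0.0]
grip_width: 0.0364
finger_force: 0.0
```

Run:
```python
from cell import manip
from h import *
s=manip.observe();print(s['clock'],s['position'],s['wrist_force'])
caps(manip,'7')
a=cv2.imread('pics/scene7.png')[150:260,250:370];b=cv2.imread('pics/side7.png')[140:250,280:400]
cv2.imwrite('pics/c7.png',np.hstack([cv2.resize(i,None,fx=3.3,fy=3.3,interpolation=cv2.INTER_CUBIC) for i in(a,b)]))
```

```text
22.025 [ 0.46565108 -0.00910693  0.27041285] [-7.87814273e-01  1.96515812e-02 -5.97738958e-05]
[0.5132 0.021  0.1041] 0.0004 [11, 13, 115] [9, 13, 94]
[ 0.5704 -0.064   0.1157] 0.0036 [10, 15, 122] [17, 24, 179]
[ 0.5611 -0.0081  0.0988] 0.0006 [10, 14, 118] [24, 32, 255]
[0.5711 0.049  0.1035] 0.0007 [10, 14, 119] [8, 12, 82]
[ 0.6032 -0.0417  0.0903] 0.0029 [11, 14, 119] [17, 24, 179]
```

View pics/c7.png

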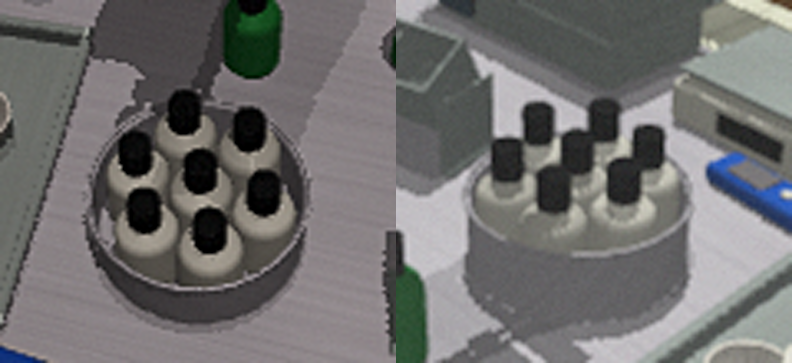

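Seven upright caps are visible in both crops, six round one, with the centre cap level with the rest. I'll run a quick numeric height check before handing in.

Run:
```python
from cell import manip
from h import *
S,D=[manip.camera_info(n) for n in('scene','side')]
px={'A':((184,111),(555,188)),'B':((250,130),(508,160)),'C':((144,210),(604,120)),'D':((263,193),(538,123)),'E':((134,153),(624,181)),'F':((210,232),(0,0)),'M':((200,172),(577,153))}
px['E']=((134,153),(624,181));px['C']=((144,210),(649,147));px['F']=((210,232),(604,120))
for k,(a,b) in px.items():
    X,e=tri([ray(S,(a[0]/3.3+249.7,a[1]/3.3+149.7)),ray(D,((b[0]-396)/3.3+279.7,b[1]/3.3+139.7))]);print(k,X.round(4),np.round(e[0],4),round(float(np.hypot(X[0]-.563,X[1]+.0095)),4))
```

```text
A [ 0.5121 -0.0372  0.1061] 0.0016 0.058
B [0.5146 0.0222 0.1037] 0.0013 0.0578
C [ 0.6138 -0.0411  0.1045] 0.0012 0.0598
D [0.5723 0.0491 0.1046] 0.0005 0.0593
E [ 0.5622 -0.0652  0.1042] 0.0003 0.0557
F [0.6188 0.0167 0.1036] 0.0008 0.0616
M [ 0.5652 -0.0069  0.1028] 0.0007 0.0034
```

All seven caps sit at about 0.103 to 0.106 m, so every bottle is on the tin's floor.

```bash
python3 -c "
from cell import manip
print(manip.sign_off())"
```

```text
the job is handed in; nothing more can be done
None
```

All seven bottles are in the tin, six round one, upright and on its floor by my last camera check, and I handed the job in at about 22 s of the 72 s; sign-off returned no verdict.

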